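# Set a lid press with its concentric coarse and fine knobs

### The arm

A 6-joint arm with a two-finger parallel gripper is mounted at the origin on a cart in front of the work surface, level with it; the furniture and walls round the work are solid. World frame = base frame: x ahead of the robot, y to its left, z up, the work surface at z = 0. Lengths are in mm, angles in rad, forces in N, time in s.
With the tool pointing down it reaches from about 350 to 775 mm from the base axis. Payload 5.5 kg.
Tool frame: the origin (TCP) lies at the very end of the fingers, on their centre line; the grasp point (between the pads) lies 19 mm behind it; z points along the fingers, y is the direction in which the jaws open and shut (so a half turn about z gives the same grasp; the last joint's range is limited). The gripper opens to 85 mm and grips with 20 to 120 N. Pads are 22 mm wide; open, the fingers measure 114 mm over their backs; the gripper's body (76 mm by 85 mm) begins 54 mm behind the grasp point. The pads swing forward as they close: fully open they stand 13 mm farther back than shut.
Start: joints at [-1.453, 0.313, 0.046, 1.304, 0, 1.431], TCP at [146.592, -556.042, 231.323] pointing down, gripper open.
Joint ranges: [-2.76, 2.76], [-0.86, 1.69], [-1.03, 1.26], [-2.2, 2.34], [-1.47, 1.5], [-3.14, 3.14]. Speed limits (rad/s): [2.57, 2.57, 3.14, 3.14, 3.14, 3.14].

### API

Orientations are given as a rotation vector (axis times angle).
In Python, from station import ctrl gives the robot as it stands.
- The arm moves only by the tool arm_command, never from a script. Its argument "commands" is a list that holds one entry, the list of rows, each a list of 7 numbers: the shift along the world's x, y, z normalised to -1 to 1, where 1 is 30 cm, then the turn, a rotation vector about the world's x, y, z normalised to -1 to 1, where 1 is 90 degrees, then the opening, from 0 (shut) to 1 (fully open). A call has exactly 8 rows; each row is the pose to reach, as a shift and turn from the pose commanded when the call began; what a row does not reach only later rows make up. A row lasts 1/12 s, in which the tool goes at most 41.7 mm and 7.16 degrees, less where a joint would pass 70% of its speed; a pose out of reach is approached as far as the arm can. A call with a number of a shift or a turn outside -1 to 1 is refused whole. A call with a gripper value outside its range is refused whole. The fingers move at their own pace and stop on an object; "force" is the grip in N (left out, the last holds). Time passes only in rows, so rows that repeat a pose let the fingers close, or fill a call up. It gives the time, the measured TCP pose, the force and the opening at its end, in the units of the state.
- ctrl.state(): the state, without advancing time (a new reading comes with each control period).
- ctrl.camera(name): name is "scene" or "top" or "wrist"; returns a dict with "pixels" (480x640x3 uint8, red, green, blue), "intrinsics" (3x3 intrinsics, pixels), "dist_coeffs" ([k1, k2, p1, p2, k3] as OpenCV has them; the pictures are not rectified), "rvec" (rotation vector, rad) and "tvec" (3), from world to camera coordinates, as OpenCV has them. Camera axes: x right, y down, z forward; pixel columns grow to the right and rows downward; lengths in mm; the calibration is good to about 2 mm. A picture is of the moment at which its call begins. There is no depth.
- ctrl.sign_off(): hands the job in, once; it reports no verdict.
The state is a dict: "time": time; "joint_positions": joint angles; "qd": joint speeds; "effort": joint torques, N m; "tcp_pos": TCP position; "ee_rot": TCP orientation; "wrist_force": force on the tool from outside, world axes, zero at the start; "ft_torque": the same for the moment, N m; "grip_width": finger opening in mm.
Only numpy, scipy, OpenCV 4.12 (cv2) and the standard library are available. Lean on these libraries where they do the work, as an engineer would, in place of code of your own. Each camera call takes 0.05 s, during which the arm holds its last target.

### The job

Set the lid press for a seal test. First turn the large outer ring clockwise, feeling for the contact, until the foot just rests on the lid of the cup with light pressure (a few newtons, 12 N at most), without turning the small knob in its middle, and let go of the ring. Then snug the cup up against the foot by turning the small middle knob a sixth of a turn (60 degrees) clockwise without moving the outer ring, and let go; the lid must never feel more than 25 N.

Things in the scene. Friction and masses are not known exactly. Their poses are not given: they have to be found in the camera images.
- stand: Lid press, fixed to the worktop: grey base plate 190 x 100 x 12 mm, steel post, round grey head (52 mm across, top 172 mm up), two knobs stacked on top with one vertical axis. Origin: on the knob axis at worktop height. Its -x axis points along the arm, from post to cup (85 mm between axes). Position and yaw vary.
- coarse_ring (a joint): Angle (rad) of the outer (lower, large) black knurled ring. Grows clockwise seen from above; each rad lowers the foot 10 mm. Starts at 0 to 0.3, range -0.3 to 2.4. Runs with a steady friction of about 0.28 N m and stays where it is left. Once the foot is on the lid, each newton on the lid adds 0.01 N m.
- ring_center (a point): Centre of the outer ring, on the knob axis, 188 mm above the worktop. The ring is round, 60 mm in diameter and 20 mm tall (178 to 198 mm up), with 6 mm free under it to the head.
- fine_knob (a joint): Angle (rad) of the inner (upper, small) metal knob. Starts at 0, grows clockwise seen from above, range -1.0 to 2.4; each rad raises the platform under the cup 1 mm. Friction 0.05 N m; stays where it is left. Independent of the ring.
- knob_center (a point): Centre of the inner knob, on the knob axis, 215 mm above the worktop. The knob is round, 28 mm in diameter and 24 mm tall (203 to 227 mm up), 5 mm above the ring's top face.
- press_arm: White arm of the press with the foot it carries; slides down the post with the ring. Origin: on the knob axis, at mid-height of its 26 mm tall clamp block.
- spindle_root (a point): Centre of the underside of the arm's free end (85 mm from the knob axis), from which a steel spindle with a black round foot, 24 mm in diameter, hangs down. How far differs from run to run (foot face 18 to 25 mm below this point), so the foot starts 5 to 15 mm above the lid. The foot has a stiff spring: on the lid the load rises by about 8 N per mm.
- cup: Closed specimen cup, 60 mm diameter, with an orange screw lid, standing loose and upright on the round metal platform under the foot, 24 mm above the worktop. Origin: centre of its underside; the lid's top is 70 mm above. A blue-lidded cup at the back is not used.
Not all that is in view belongs to the job. There is more than one size of the cup; the job needs the larger.

How it is judged:
By the outcome, as a careful person would: the job done as asked, in the order asked, and still so for the second after the job is handed in, with the robot touching nothing.
It also fails if it takes over 59 s, if anything falls off the work surface, if the arm or the gripper's body presses on something with over 40 N, if the wrist force passes 120 N, or if a joint passes its speed limit or range.

## Working session

There is one attempt and no reset: what is moved stays moved. The work goes in short steps, Python scripts to look and compute and a tool call to move; the robot and the scene stay as the last step left them, time stands still between calls to the robot, and variables do not carry over. Pictures are saved under pics/ and viewed, and the job is handed in when it is done.

Besides the shell and the picture viewer there is one more tool, called after "Call:" by a JSON object that holds its "op" and its "data". arm_command: Moves the arm, as the interface text tells. Scaled input: -1 to 1 covers 30 cm each way for a shift and 90 degrees each way for a turn. Its arguments: {"type":"object","properties":{"commands":{"type":"array","items":{"type":"array","items":{"type":"array","items":{"type":"number"}}}},"force":{"type":"number"}},"required":["commands"]}

```bash
ls; mkdir -p pics
python3 - <<'E'
from station import ctrl
import cv2
s=ctrl.state(); print(s)
for n in ["scene","top","wrist"]:
    c=ctrl.camera(n); cv2.imwrite(f"pics/{n}0.png",c["pixels"][:,:,::-1]); print(n,c["intrinsics"],c["dist_coeffs"],c["rvec"],c["tvec"])
E
```

```text
pics
{'time': 0.0, 'joint_positions': array([-1.45262108e+00,  3.14005875e-01,  4.49761241e-02,  1.30361044e+00,
       -3.08785741e-05,  1.43120562e+00]), 'qd': array([-2.85922951e-03, -1.16989112e-03,  1.95862173e-04, -2.02511279e-04,
        4.64876458e-05, -2.66064888e-04]), 'effort': array([-4.55573272e-04, -4.80627573e+01,  2.98532653e+01,  1.94623950e-02,
       -1.59985361e-04,  4.36499477e-06]), 'tcp_pos': array([ 146.50464403, -555.48683665,  230.40460038]), 'ee_rot': array([-3.11370774e+00, -4.03540821e-01,  1.74783329e-05]), 'wrist_force': array([-0.91726786,  0.09480726,  0.04169685]), 'ft_torque': array([ 0.00889642,  0.01988303, -0.0153332 ]), 'grip_width': 85.5814906007509}
scene [[527.40943085   0.         313.86981108]
 [  0.         527.40943085 240.88120053]
 [  0.           0.           1.        ]] [-0.02245128  0.          0.          0.          0.        ] [ 0.61562105 -2.69008742  1.10319561] [524.05857662 187.36861292 859.51134272]
top [[459.67620667   0.         320.53425117]
 [  0.         459.67620667 244.80110127]
 [  0.           0.           1.        ]] [-0.10406964  0.          0.          0.          0.        ] [ 2.19525982 -2.13157546  0.06265589] [ 81.79682654 556.24691537 936.91823887]
wrist [[339.23693201   0.         326.03855176]
 [  0.         339.23693201 240.98638746]
 [  0.           0.           1.        ]] [0.01552067 0.         0.         0.         0.        ] [-2.2896627   1.76447695  0.26970146] [-572.39913565  -36.7729803   380.14365814]
```

View pics/scene0.png

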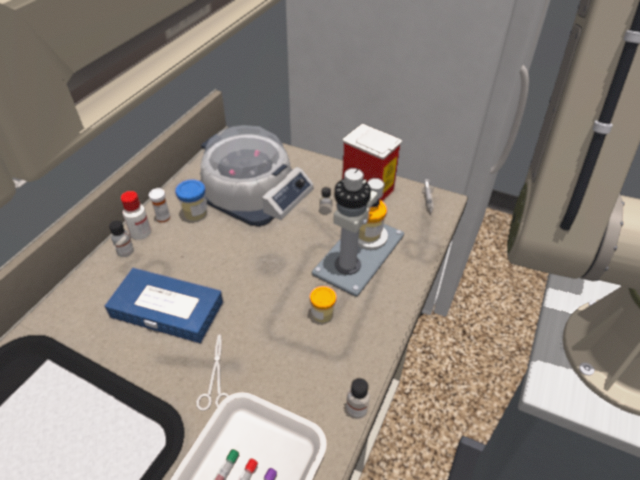

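View pics/top0.png

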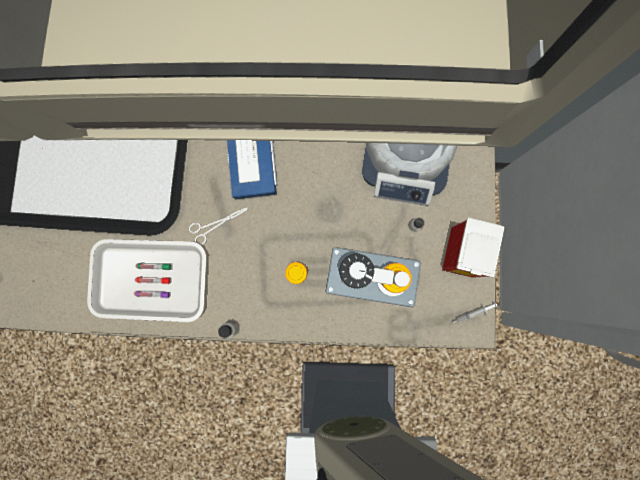

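View pics/wrist0.png

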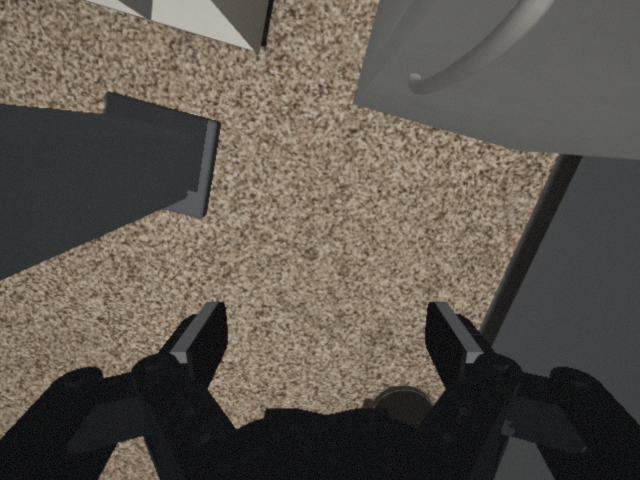

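Run:
```python
import cv2
a=cv2.imread('pics/top0.png')[225:325,270:430]; cv2.imwrite('pics/topc.png',cv2.resize(a,(800,500),interpolation=cv2.INTER_CUBIC))
a=cv2.imread('pics/scene0.png')[150:330,290:450]; cv2.imwrite('pics/scenec.png',cv2.resize(a,(533,600),interpolation=cv2.INTER_CUBIC))
```

```text
(no output)
```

View pics/topc.png

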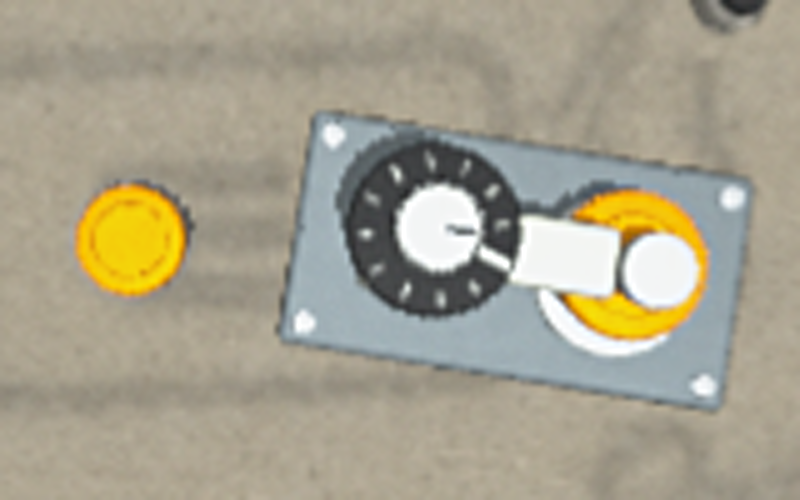

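View pics/scenec.png

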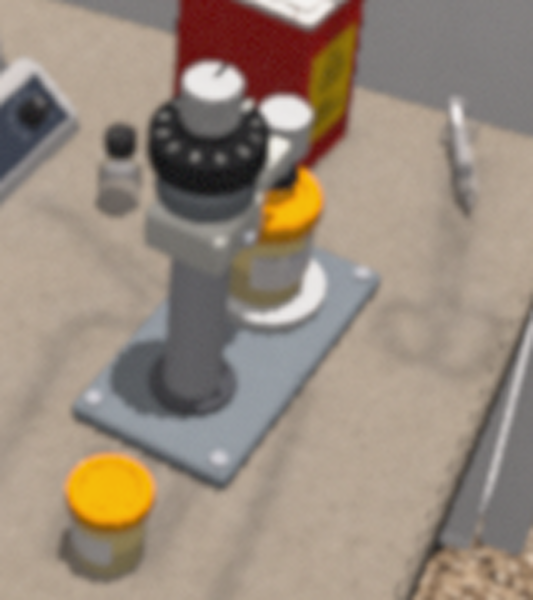

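The larger orange-lidded cup is the one on the platform: its lid is about 30 px wide at top-image (397,277). The small orange cup at (296,272) is about 22 px wide and stands loose on the bench, so it is a decoy. Knob top is near (358,270.6), ring centre near (356.7,270.7).

```bash
cat > h.py <<'E'
import numpy as np, cv2
from scipy.spatial.transform import Rotation as R
def ray(c,uv,z):
    K,d=np.array(c["intrinsics"]),np.array(c["dist_coeffs"])
    n=cv2.undistortPoints(np.array([[uv]],float),K,d)[0,0]
    Rm=cv2.Rodrigues(np.array(c["rvec"],float))[0]; t=np.array(c["tvec"],float).ravel()
    o=-Rm.T@t; v=Rm.T@np.array([n[0],n[1],1]); return o+v*(z-o[2])/v[2]
def proj(c,P):
    return cv2.projectPoints(np.array(P,float).reshape(-1,1,3),np.array(c["rvec"],float),np.array(c["tvec"],float),np.array(c["intrinsics"]),np.array(c["dist_coeffs"]))[0][:,0]
E
python3 - <<'E'
from station import ctrl
from h import *
c=ctrl.camera("top")
P=lambda u,v:(270+u/5-.4,225+v/5-.4)
print("knob",ray(c,P(440,228),227)); print("ring",ray(c,P(433,229),198))
for b in [(333,135),(732,197),(303,322),(704,386)]: print("bolt",ray(c,P(*b),13))
print("lid",ray(c,P(634,265),94), "cap", ray(c,P(660,271),165))
s=ctrl.state(); print(R.from_rotvec(s["ee_rot"]).as_matrix().round(3))
s=ctrl.camera("scene")
S=lambda u,v:(290+u*.3-.35,150+v*.3-.35)
print("knob sc",ray(s,S(213,78),227))
E
```

```text
knob [496.09403306  29.96863777 227.        ]
ring [496.64217962  30.82539793 198.        ]
bolt [541.15835356  64.91482532  13.        ]
bolt [ 519.69809215 -104.19538753   13.        ]
bolt [461.96120224  75.31203156  13.        ]
bolt [440.00710059 -93.7021078   13.        ]
lid [488.34272679 -52.18384256  94.        ] cap [485.0959616  -51.74193747 165.        ]
[[ 0.967  0.255 -0.   ]
 [ 0.255 -0.967  0.001]
 [ 0.    -0.001 -1.   ]]
knob sc [497.97593963  30.06692439 227.        ]
```

Call:
{"op": "arm_command", "data": {"commands": [[[0.04,0.07,0.06,0,0,0.07,1],[0.09,0.15,0.12,0,0,0.15,1],[0.14,0.24,0.18,0,0,0.23,1],[0.19,0.32,0.22,0,0,0.31,1],[0.24,0.4,0.25,0,0,0.39,1],[0.29,0.49,0.25,0,0,0.47,1],[0.34,0.57,0.25,0,0,0.55,1],[0.39,0.65,0.25,0,0,0.62,1]]], "force": 40}}

```text
time: 0.92
tcp_pos: [264.1, -359.8, 306.6]
ee_rot: [2.558, 1.822, -0.0]
wrist_force: [0.4, -0.8, 0.4]
grip_width: 85.5
```

Call:
{"op": "arm_command", "data": {"commands": [[[0.05,0.08,0,0,0,0.08,1],[0.1,0.16,0,0,0,0.16,1],[0.15,0.24,0,0,0,0.23,1],[0.19,0.32,0,0,0,0.31,1],[0.24,0.4,0,0,0,0.39,1],[0.29,0.49,0,0,0,0.47,1],[0.34,0.57,0,0,0,0.55,1],[0.39,0.65,0,0,0,0.62,1]]]}}

```text
time: 1.58
tcp_pos: [381.0, -164.6, 306.4]
ee_rot: [1.408, 2.808, 0.0]
wrist_force: [0.7, -0.2, -0.2]
grip_width: 85.5
```

Call:
{"op": "arm_command", "data": {"commands": [[[0.05,0.08,0,0,0,0.08,1],[0.1,0.16,0,0,0,0.16,1],[0.15,0.24,0,0,0,0.24,1],[0.19,0.32,0,0,0,0.32,1],[0.24,0.41,0,0,0,0.4,1],[0.29,0.5,0,0,0,0.48,1],[0.34,0.58,0,0,0,0.56,1],[0.387,0.654,0,0,0,0.63,1]]]}}

```text
time: 2.25
tcp_pos: [497.2, 31.9, 306.3]
ee_rot: [-0.095, 3.14, 0.0]
wrist_force: [0.3, -0.8, -0.1]
grip_width: 85.7
```

Run:
```python
from station import ctrl
from h import *
s=ctrl.state(); print({k:np.round(v,3) for k,v in s.items()}); M=R.from_rotvec(s["ee_rot"]).as_matrix(); print(M.round(3))
for n in ["wrist","scene"]:
    c=ctrl.camera(n); cv2.imwrite(f"pics/{n}1.png",c["pixels"][:,:,::-1])
    print(n,proj(c,[[496.5,30.3,227],[496.5,30.3,198],[486,-54,94]]))
```

```text
{'time': np.float64(2.25), 'joint_positions': array([-0.097,  0.152,  0.02 ,  1.439,  0.   , -0.158]), 'qd': array([ 0.578,  0.359,  0.42 ,  0.061, -0.004, -0.774]), 'effort': array([ -1.768, -41.314,  28.608,   0.088,   0.11 ,   0.798]), 'tcp_pos': array([497.204,  31.883, 306.321]), 'ee_rot': array([-0.095,  3.14 ,  0.   ]), 'wrist_force': array([ 0.258, -0.763, -0.09 ]), 'ft_torque': array([-0.053, -0.034, -0.018]), 'grip_width': np.float64(85.705)}
[[-0.998 -0.06   0.   ]
 [-0.06   0.998  0.   ]
 [-0.     0.    -1.   ]]
wrist [[320.71361792 247.4476106 ]
 [321.29215642 235.52746715]
 [243.01205879 193.18206379]]
scene [[354.357841   173.38622633]
 [353.38337221 187.6285307 ]
 [373.29407897 206.42143732]]
```

View pics/wrist1.png

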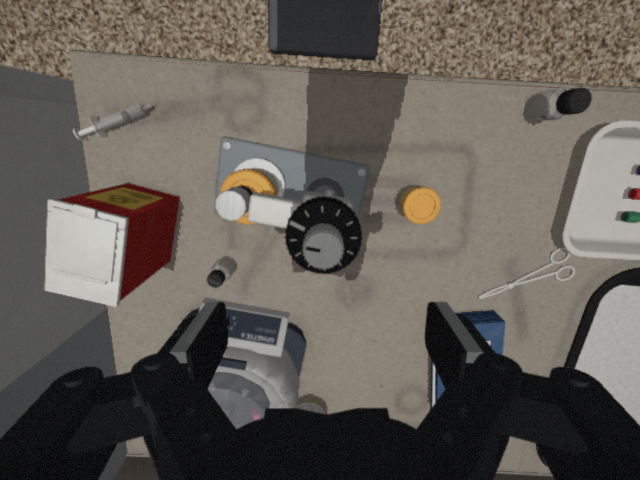

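View pics/scene1.png

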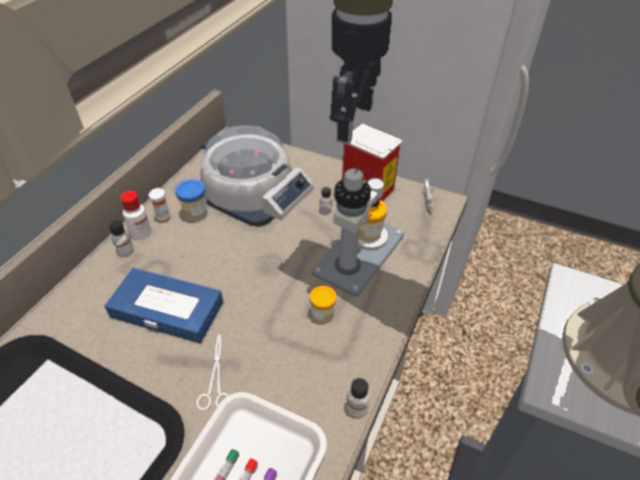

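Run:
```python
from station import ctrl
from h import *
s=ctrl.state(); print(s["time"],s["tcp_pos"],s["ee_rot"],s["joint_positions"],s["ft_torque"])
c=ctrl.camera("wrist"); a=c["pixels"][170:300,220:380,::-1]; cv2.imwrite("pics/w2.png",cv2.resize(a,None,fx=5,fy=5,interpolation=2)[:600])
print(proj(c,[[496.5,30.3,227],[496.5,30.3,198]]), ray(c,(324,247),227))
```

```text
2.35 [498.00676511  32.7949881  305.76705945] [-9.40243503e-02  3.14008819e+00  1.40574038e-03] [-9.57786180e-02  1.53619420e-01  2.07816470e-02  1.43797476e+00
  9.00019722e-04 -1.55647176e-01] [-0.05631737  0.0272752  -0.05676232]
[[319.34350383 246.50473047]
 [320.04039085 234.6500575 ]] [496.66802761  33.5187206  227.        ]
```

View pics/w2.png

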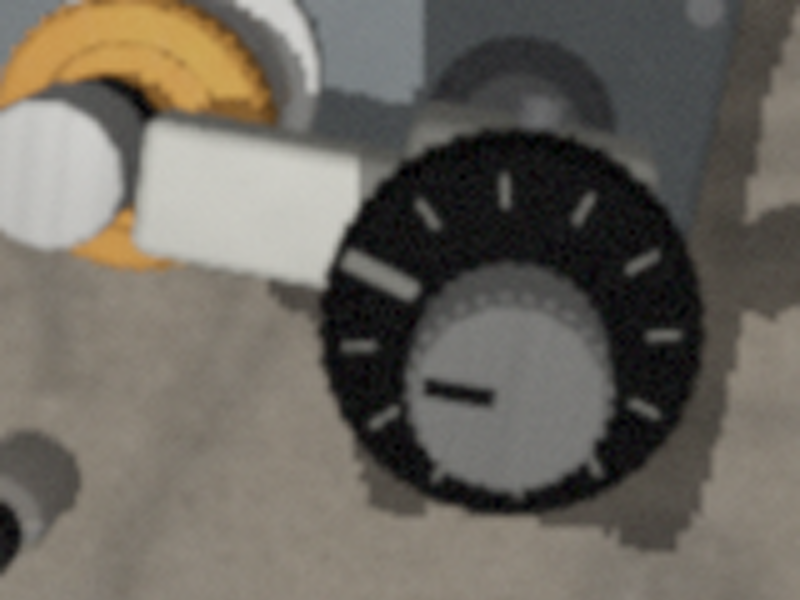

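Run:
```python
from station import ctrl
from h import *
c=ctrl.camera("wrist"); 
P=lambda u,v:(220+u/5-.4,170+v/5-.4)
print(ray(c,P(510,398),227),ray(c,P(512,320),198), ray(c,P(512,320),196));s=ctrl.state();print(s["tcp_pos"],s["ft_torque"],s["wrist_force"])
print("cap",ray(c,P(55,172),165))
```

```text
[497.34483708  30.57521321 227.        ] [494.52320556  30.3614121  198.        ] [495.10097487  30.36785427 196.        ]
[496.52832219  30.58725158 305.95780242] [-0.01762134  0.03477601 -0.0134265 ] [ 0.28524829 -1.01237765  0.07476847]
cap [482.34396648 -48.11130483 165.        ]
```

Call:
{"op": "arm_command", "data": {"commands": [[[0,0,-0.06,0,0,0,1],[0,0,-0.13,0,0,0,1],[0,0,-0.2,0,0,0,1],[0,0,-0.27,0,0,0,1],[0,0,-0.34,0,0,0,1],[0,0,-0.4,0,0,0,1],[0,0,-0.45,0,0,0,1],[0,0,-0.474,0,0,0,1]]]}}

```text
time: 3.12
tcp_pos: [494.9, 29.0, 162.3]
ee_rot: [0.079, -3.138, -0.0]
wrist_force: [-1.4, 0.5, 0.1]
grip_width: 85.5
```

Run:
```python
from station import ctrl
from h import *
for n in ["wrist","scene"]:
    c=ctrl.camera(n); cv2.imwrite(f"pics/{n}3.png",c["pixels"][:,:,::-1])
    if n=="scene": cv2.imwrite("pics/s3c.png",cv2.resize(c["pixels"][80:260,280:440,::-1],(533,600),interpolation=2))
s=ctrl.state(); print({k:np.round(v,3) for k,v in s.items()})
```

```text
{'time': np.float64(3.217), 'joint_positions': array([-0.103,  0.197, -0.279,  1.098, -0.   , -0.154]), 'qd': array([ 0.007, -0.015,  0.048,  0.024,  0.   , -0.002]), 'effort': array([-4.3000e-02, -3.9316e+01,  2.7873e+01, -3.4800e-01, -2.0000e-03,
        5.0000e-03]), 'tcp_pos': array([495.296,  29.336, 163.125]), 'ee_rot': array([ 0.08 , -3.138, -0.   ]), 'wrist_force': array([-0.013,  0.749, -0.385]), 'ft_torque': array([-0.007, -0.042,  0.035]), 'grip_width': np.float64(85.339)}
```

View pics/wrist3.png

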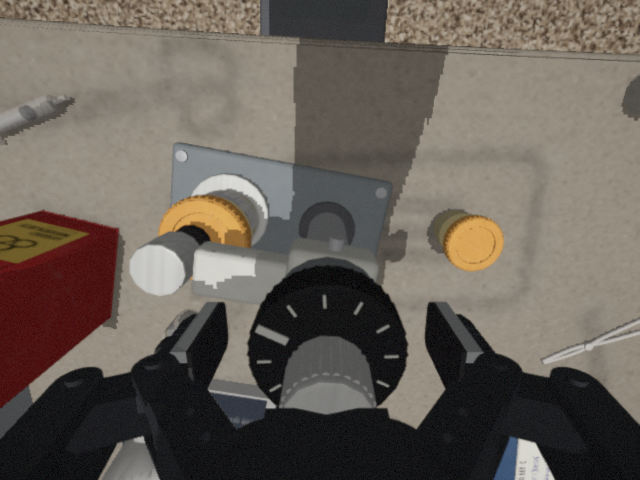

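View pics/s3c.png

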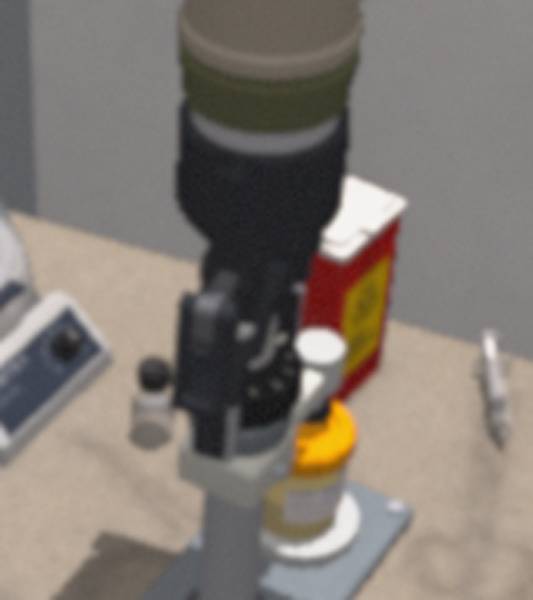

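Call:
{"op": "arm_command", "data": {"commands": [[[0,0,0,0,0,0,0.6],[0,0,0,0,0,0,0.6],[0,0,0,0,0,0,0.5],[0,0,0,0,0,0,0.5],[0,0,0,0,0,0,0.5],[0,0,0,0,0,0,0.5],[0,0,0,0,0,0,0.5],[0,0,0,0,0,0,0.5]]], "force": 40}}

```text
time: 3.88
tcp_pos: [497.5, 29.6, 165.7]
ee_rot: [-0.083, 3.138, -0.002]
wrist_force: [-1.5, -2.7, 5.9]
grip_width: 58.7
```

Run:
```python
from station import ctrl
from h import *
for n in ["wrist","top"]:
    c=ctrl.camera(n); cv2.imwrite(f"pics/{n}4.png",c["pixels"][:,:,::-1])
s=ctrl.state(); print({k:np.round(v,3) for k,v in s.items()})
```

```text
{'time': np.float64(3.983), 'joint_positions': array([-1.010e-01,  1.950e-01, -2.740e-01,  1.099e+00, -1.000e-03,
       -1.540e-01]), 'qd': array([ 0.   , -0.   ,  0.   ,  0.   ,  0.   ,  0.001]), 'effort': array([  1.227, -36.873,  26.925,  -0.697,   0.766,  -0.085]), 'tcp_pos': array([497.484,  29.565, 165.701]), 'ee_rot': array([-8.300e-02,  3.138e+00, -2.000e-03]), 'wrist_force': array([-1.894, -2.581,  7.234]), 'ft_torque': array([-0.469,  0.354, -0.073]), 'grip_width': np.float64(59.091)}
```

View pics/wrist4.png

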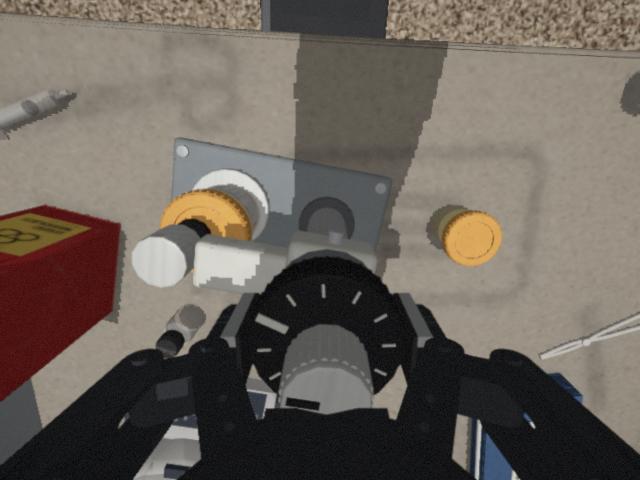

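Call:
{"op": "arm_command", "data": {"commands": [[[0,0,0,0,0,-0.03,0.5],[0,0,0,0,0,-0.06,0.5],[0,0,0,0,0,-0.09,0.5],[0,0,0,0,0,-0.12,0.5],[0,0,0,0,0,-0.15,0.5],[0,0,0,0,0,-0.18,0.5],[0,0,0,0,0,-0.21,0.5],[0,0,0,0,0,-0.23,0.5]]]}}

```text
time: 4.65
tcp_pos: [497.5, 29.6, 165.7]
ee_rot: [0.484, 3.101, -0.002]
wrist_force: [-2.5, -1.8, 6.4]
grip_width: 58.7
```

```bash
cat > st.py <<'E'
from station import ctrl
from h import *
s=ctrl.state(); M=R.from_rotvec(s["ee_rot"]).as_matrix()
print("t",round(float(s["time"]),2),"yaw",round(np.degrees(np.arctan2(M[1,0],M[0,0])),2),"q6",s["joint_positions"][5].round(3),"p",s["tcp_pos"].round(1),"F",s["wrist_force"].round(1),"T",s["ft_torque"].round(3),"e6",s["effort"][5].round(3),"w",round(float(s["grip_width"]),1))
E
python3 st.py; python3 -c "
from st import *
c=ctrl.camera('wrist'); cv2.imwrite('pics/w5.png',c['pixels'][:,:,::-1])"; python3 st.py
```

```text
t 4.65 yaw 162.26 q6 0.209 p [497.5  29.6 165.7] F [-2.5 -1.8  6.4] T [-0.533  0.35   0.237] e6 0.001 w 58.7
t 4.65 yaw 162.26 q6 0.209 p [497.5  29.6 165.7] F [-2.5 -1.8  6.4] T [-0.533  0.35   0.237] e6 0.001 w 58.7
t 4.7 yaw 162.19 q6 0.21 p [497.4  29.6 165.7] F [-2.  -1.3  6.4] T [-0.555  0.365 -0.159] e6 0.084 w 59.0
```

View pics/w5.png

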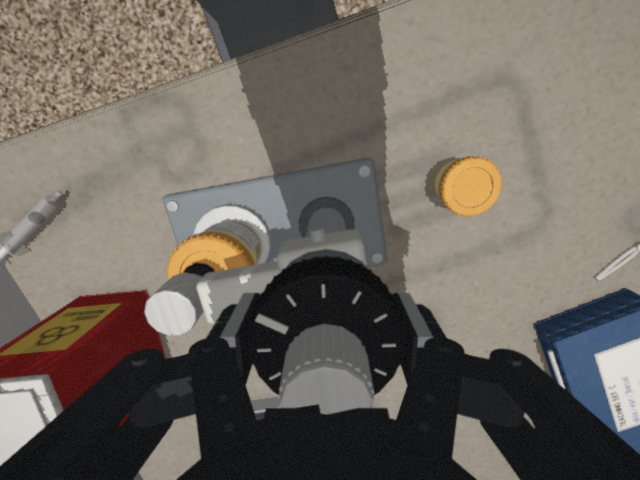

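Call:
{"op": "arm_command", "data": {"commands": [[[0,0,0,0,0,-0.006,0.5],[0,0,0,0,0,-0.012,0.5],[0,0,0,0,0,-0.018,0.5],[0,0,0,0,0,-0.024,0.5],[0,0,0,0,0,-0.03,0.5],[0,0,0,0,0,-0.036,0.5],[0,0,0,0,0,-0.042,0.5],[0,0,0,0,0,-0.048,0.5]]]}}

```text
time: 5.37
tcp_pos: [497.5, 29.6, 165.7]
ee_rot: [0.598, 3.081, -0.002]
wrist_force: [-2.8, -1.6, 6.1]
grip_width: 58.8
```

```bash
python3 st.py
```

```text
t 5.37 yaw 158.04 q6 0.282 p [497.5  29.6 165.7] F [-2.8 -1.6  6.1] T [-0.569  0.428  0.197] e6 0.125 w 58.8
```

Call:
{"op": "arm_command", "data": {"commands": [[[0,0,0,0,0,-0.006,0.5],[0,0,0,0,0,-0.012,0.5],[0,0,0,0,0,-0.018,0.5],[0,0,0,0,0,-0.024,0.5],[0,0,0,0,0,-0.03,0.5],[0,0,0,0,0,-0.036,0.5],[0,0,0,0,0,-0.042,0.5],[0,0,0,0,0,-0.048,0.5]]]}}

```text
time: 6.03
tcp_pos: [497.5, 29.6, 165.7]
ee_rot: [0.713, 3.057, -0.001]
wrist_force: [-1.5, -1.7, 5.9]
grip_width: 58.9
```

```bash
python3 st.py; python3 -c "
from st import *
c=ctrl.camera('scene'); cv2.imwrite('pics/s6.png',cv2.resize(c['pixels'][180:260,330:430,::-1],(750,600),interpolation=2))"
```

```text
t 6.03 yaw 153.73 q6 0.358 p [497.5  29.6 165.7] F [-1.5 -1.7  5.9] T [-0.592  0.416  0.226] e6 0.125 w 58.9
t 6.03 yaw 153.73 q6 0.358 p [497.5  29.6 165.7] F [-1.5 -1.7  5.9] T [-0.592  0.416  0.226] e6 0.125 w 58.9
```

View pics/s6.png

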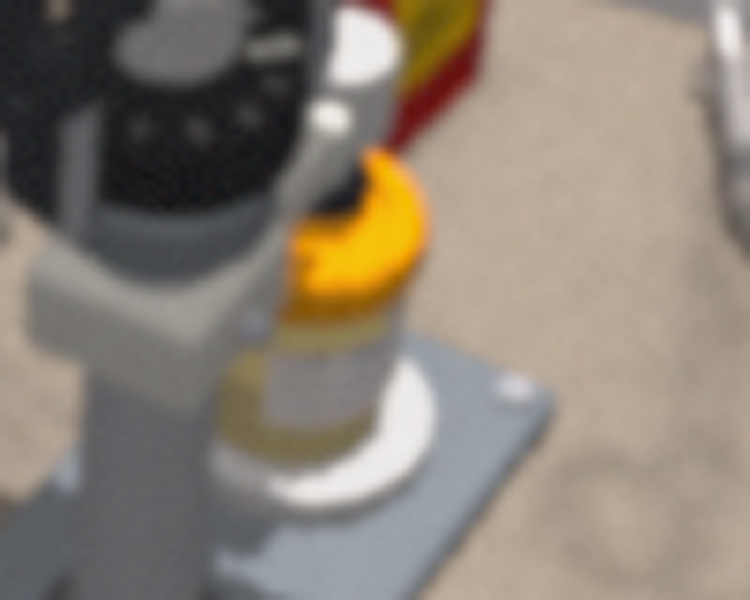

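```bash
python3 - <<'E'
from st import *
c=ctrl.camera('scene'); im=c['pixels'].copy()
th=np.linspace(0,2*np.pi,60)
ax=np.array([496.5,30.5]); d=np.array([-.126,-.992]); L=ax+85*d; print(L)
big=cv2.resize(im[180:260,330:430,::-1],(1500,1200),interpolation=2)
def dr(z,r,col):
    p=proj(c,[[L[0]+r*np.cos(t),L[1]+r*np.sin(t),z] for t in th]); q=((p-[330,180]+.5)*15-.5).astype(int)
    cv2.polylines(big,[q.reshape(-1,1,2)],True,col,1)
dr(94,30,(0,255,0)); dr(94,12,(0,255,0)); dr(99,12,(255,0,0)); dr(104,12,(255,0,255)); dr(24,38,(0,0,255))
cv2.imwrite('pics/s7.png',big[150:750,400:1100])
w=ctrl.camera('wrist'); cv2.imwrite('pics/w7.png',cv2.resize(w['pixels'][200:360,120:330,::-1],(787,600),interpolation=2))
E
python3 st.py
```

```text
t 6.08 yaw 153.7 q6 0.358 p [497.5  29.6 165.7] F [-1.1 -2.4  6.3] T [-0.535  0.403  0.119] e6 0.166 w 59.1
[485.79 -53.82]
t 6.18 yaw 153.72 q6 0.358 p [497.5  29.6 165.7] F [-1.7 -2.1  5.8] T [-0.555  0.412  0.045] e6 0.027 w 58.8
```

View pics/s7.png

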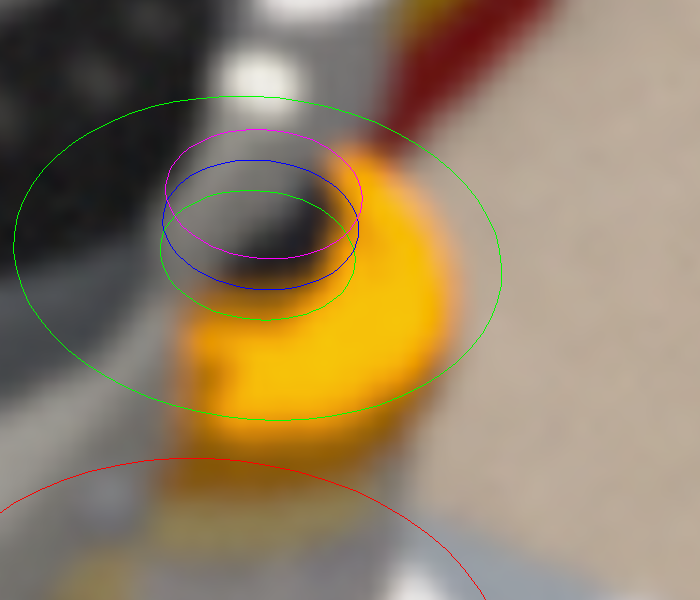

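View pics/w7.png

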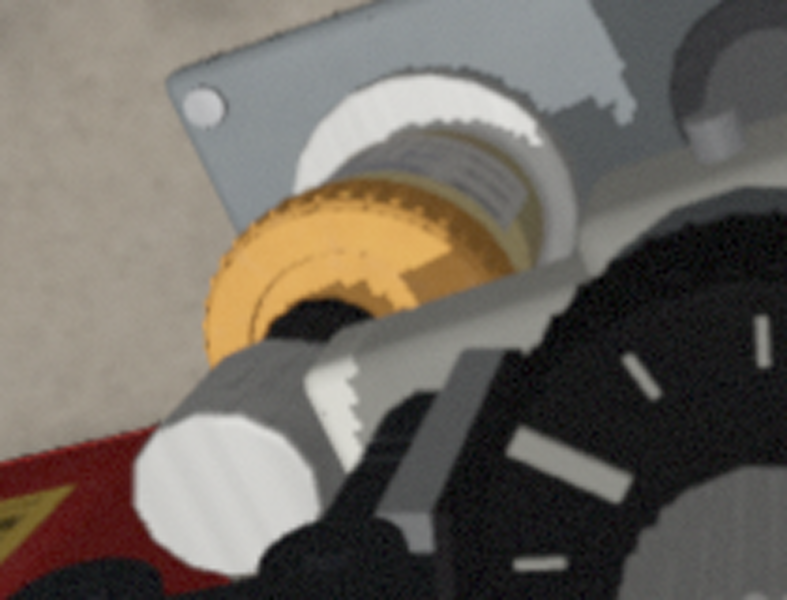

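Call:
{"op": "arm_command", "data": {"commands": [[[0,0,0,0,0,-0.006,0.5],[0,0,0,0,0,-0.012,0.5],[0,0,0,0,0,-0.018,0.5],[0,0,0,0,0,-0.024,0.5],[0,0,0,0,0,-0.03,0.5],[0,0,0,0,0,-0.036,0.5],[0,0,0,0,0,-0.042,0.5],[0,0,0,0,0,-0.048,0.5]]]}}

```text
time: 6.85
tcp_pos: [497.5, 29.6, 165.7]
ee_rot: [0.828, 3.028, -0.001]
wrist_force: [-1.2, -1.4, 6.6]
grip_width: 59.1
```

```bash
python3 st.py
```

```text
t 6.85 yaw 149.41 q6 0.433 p [497.5  29.6 165.7] F [-1.2 -1.4  6.6] T [-0.569  0.461  0.171] e6 0.125 w 59.1
```

Call:
{"op": "arm_command", "data": {"commands": [[[0,0,0,0,0,-0.005,0.5],[0,0,0,0,0,-0.01,0.5],[0,0,0,0,0,-0.015,0.5],[0,0,0,0,0,-0.02,0.5],[0,0,0,0,0,-0.025,0.5],[0,0,0,0,0,-0.03,0.5],[0,0,0,0,0,-0.035,0.5],[0,0,0,0,0,-0.04,0.5]]]}}

```text
time: 7.52
tcp_pos: [497.5, 29.6, 165.7]
ee_rot: [0.923, 3.0, -0.001]
wrist_force: [-0.9, -2.2, 5.6]
grip_width: 58.9
```

```bash
python3 st.py
```

```text
t 7.52 yaw 145.81 q6 0.496 p [497.5  29.6 165.7] F [-0.9 -2.2  5.6] T [-0.548  0.443  0.227] e6 0.144 w 58.9
```

Call:
{"op": "arm_command", "data": {"commands": [[[0,0,0,0,0,-0.005,0.5],[0,0,0,0,0,-0.01,0.5],[0,0,0,0,0,-0.015,0.5],[0,0,0,0,0,-0.02,0.5],[0,0,0,0,0,-0.025,0.5],[0,0,0,0,0,-0.03,0.5],[0,0,0,0,0,-0.035,0.5],[0,0,0,0,0,-0.04,0.5]]]}}

```text
time: 8.18
tcp_pos: [497.5, 29.7, 165.7]
ee_rot: [1.016, 2.97, -0.001]
wrist_force: [-1.3, -2.1, 5.8]
grip_width: 58.9
```

```bash
python3 st.py
```

```text
t 8.18 yaw 142.21 q6 0.559 p [497.5  29.7 165.7] F [-1.3 -2.1  5.8] T [-0.609  0.462  0.206] e6 0.145 w 58.9
```

Call:
{"op": "arm_command", "data": {"commands": [[[0,0,0,0,0,-0.005,0.5],[0,0,0,0,0,-0.01,0.5],[0,0,0,0,0,-0.015,0.5],[0,0,0,0,0,-0.02,0.5],[0,0,0,0,0,-0.025,0.5],[0,0,0,0,0,-0.03,0.5],[0,0,0,0,0,-0.035,0.5],[0,0,0,0,0,-0.04,0.5]]]}}

```text
time: 8.85
tcp_pos: [497.5, 29.7, 165.7]
ee_rot: [1.109, 2.936, -0.001]
wrist_force: [-1.7, -1.4, 5.6]
grip_width: 58.8
```

```bash
python3 st.py
```

```text
t 8.85 yaw 138.61 q6 0.621 p [497.5  29.7 165.7] F [-1.7 -1.4  5.6] T [-0.552  0.407  0.284] e6 0.145 w 58.8
```

Call:
{"op": "arm_command", "data": {"commands": [[[0,0,0,0,0,-0.005,0.5],[0,0,0,0,0,-0.01,0.5],[0,0,0,0,0,-0.015,0.5],[0,0,0,0,0,-0.02,0.5],[0,0,0,0,0,-0.025,0.5],[0,0,0,0,0,-0.03,0.5],[0,0,0,0,0,-0.035,0.5],[0,0,0,0,0,-0.04,0.5]]]}}

```text
time: 9.52
tcp_pos: [497.5, 29.7, 165.7]
ee_rot: [1.201, 2.9, -0.001]
wrist_force: [-1.1, -1.6, 6.0]
grip_width: 58.8
```

```bash
python3 st.py;  python3 - <<'E'
from st import *
c=ctrl.camera('scene'); cv2.imwrite('pics/s8.png',cv2.resize(c['pixels'][180:260,330:430,::-1],(1500,1200),interpolation=2)[150:750,400:1100])
w=ctrl.camera('wrist'); cv2.imwrite('pics/w8.png',cv2.resize(w['pixels'][200:360,120:330,::-1],(787,600),interpolation=2))
E
python3 st.py
```

```text
t 9.52 yaw 135.01 q6 0.684 p [497.5  29.7 165.7] F [-1.1 -1.6  6. ] T [-0.514  0.444  0.251] e6 0.145 w 58.8
t 9.52 yaw 135.01 q6 0.684 p [497.5  29.7 165.7] F [-1.1 -1.6  6. ] T [-0.514  0.444  0.251] e6 0.145 w 58.8
t 9.62 yaw 135.01 q6 0.684 p [497.5  29.7 165.7] F [-0.8 -1.7  6.8] T [-0.582  0.451  0.114] e6 0.118 w 58.7
```

View pics/s8.png

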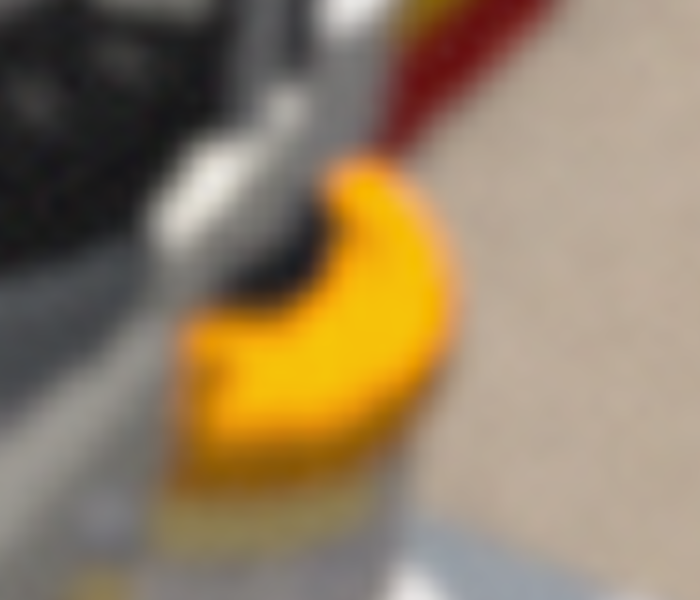

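View pics/w8.png

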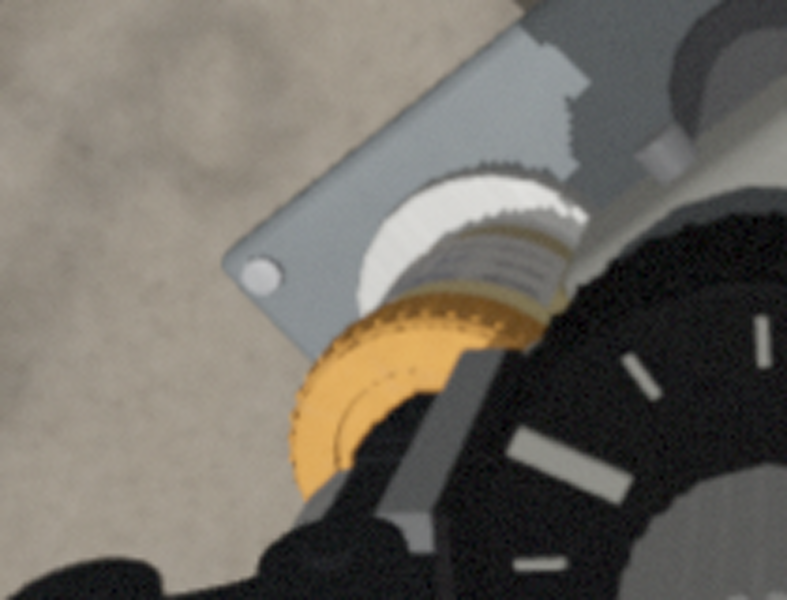

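Call:
{"op": "arm_command", "data": {"commands": [[[0,0,0,0,0,-0.004,0.5],[0,0,0,0,0,-0.008,0.5],[0,0,0,0,0,-0.012,0.5],[0,0,0,0,0,-0.016,0.5],[0,0,0,0,0,-0.02,0.5],[0,0,0,0,0,-0.024,0.5],[0,0,0,0,0,-0.028,0.5],[0,0,0,0,0,-0.032,0.5]]]}}

```text
time: 10.28
tcp_pos: [497.5, 29.7, 165.7]
ee_rot: [1.273, 2.869, -0.001]
wrist_force: [-1.3, -1.9, 5.4]
grip_width: 58.8
```

```bash
python3 st.py
```

```text
t 10.28 yaw 132.14 q6 0.734 p [497.5  29.7 165.7] F [-1.3 -1.9  5.4] T [-0.583  0.492  0.257] e6 0.181 w 58.8
```

Call:
{"op": "arm_command", "data": {"commands": [[[0,0,0,0,0,-0.004,0.5],[0,0,0,0,0,-0.008,0.5],[0,0,0,0,0,-0.012,0.5],[0,0,0,0,0,-0.016,0.5],[0,0,0,0,0,-0.02,0.5],[0,0,0,0,0,-0.024,0.5],[0,0,0,0,0,-0.028,0.5],[0,0,0,0,0,-0.032,0.5]]]}}

```text
time: 10.95
tcp_pos: [497.5, 29.7, 165.7]
ee_rot: [1.345, 2.836, -0.0]
wrist_force: [-1.7, -1.3, 6.0]
grip_width: 58.5
```

```bash
python3 st.py
python3 - <<'E'
from st import *
for i in range(3):
    c=ctrl.camera('scene'); s=ctrl.state(); print(s["ft_torque"][2],s["effort"][5])
cv2.imwrite('pics/s9.png',cv2.resize(c['pixels'][180:260,330:430,::-1],(1500,1200),interpolation=2)[150:750,400:1100])
E
```

```text
t 10.95 yaw 129.26 q6 0.785 p [497.5  29.7 165.7] F [-1.7 -1.3  6. ] T [-0.496  0.474  0.282] e6 0.223 w 58.5
t 10.95 yaw 129.26 q6 0.785 p [497.5  29.7 165.7] F [-1.7 -1.3  6. ] T [-0.496  0.474  0.282] e6 0.223 w 58.5
0.15495038018139207 0.23971396498382092
0.12976377214533888 0.17117617651820183
0.13316303876074959 0.1394921913743019
```

View pics/s9.png

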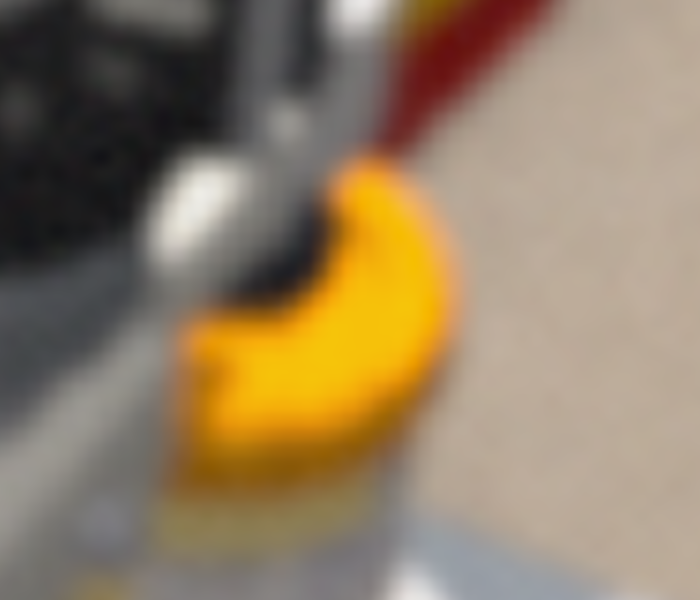

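Wrist effort rose by 0.042 N m over the last 2.9°, and about 0.04 N m is expected once the foot is on the lid. Before that it had been flat at 0.145. So the foot is on the lid at roughly 4–8 N, and I'm releasing the ring.

Call:
{"op": "arm_command", "data": {"commands": [[[0,0,0,0,0,0,0.8],[0,0,0,0,0,0,1],[0,0,0,0,0,0,1],[0,0,0,0,0,0,1],[0,0,0,0,0,0,1],[0,0,0,0,0,0,1],[0,0,0,0,0,0,1],[0,0,0,0,0,0,1]]]}}

```text
time: 11.77
tcp_pos: [496.7, 30.2, 164.1]
ee_rot: [-1.346, -2.838, -0.0]
wrist_force: [-0.3, -0.0, 0.8]
grip_width: 85.6
```

Call:
{"op": "arm_command", "data": {"commands": [[[0,0,0.01,0,0,0,1],[0,0,0.03,0,0,0,1],[0,0,0.05,0,0,0,1],[0,0,0.07,0,0,0,1],[0,0,0.09,0,0,0,1],[0,0,0.11,0,0,0,1],[0,0,0.125,0,0,0,1],[0,0,0.13,0,0,0,1]]]}}

```text
time: 12.43
tcp_pos: [497.2, 30.1, 204.3]
ee_rot: [1.346, 2.837, 0.001]
wrist_force: [0.6, 0.2, 0.3]
grip_width: 85.2
```

```bash
python3 st.py
python3 - <<'E'
from st import *
for n in ['wrist','scene','top']:
    c=ctrl.camera(n); cv2.imwrite(f'pics/{n}10.png',c['pixels'][:,:,::-1])
    if n=='scene': cv2.imwrite('pics/s10.png',cv2.resize(c['pixels'][180:260,330:430,::-1],(1500,1200),interpolation=2)[150:750,400:1100])
E
python3 st.py
```

```text
t 12.43 yaw 129.25 q6 0.785 p [497.2  30.1 204.3] F [0.6 0.2 0.3] T [0.066 0.023 0.013] e6 -0.0 w 85.2
t 12.43 yaw 129.25 q6 0.785 p [497.2  30.1 204.3] F [0.6 0.2 0.3] T [0.066 0.023 0.013] e6 -0.0 w 85.2
t 12.58 yaw 129.25 q6 0.785 p [496.7  30.2 203.2] F [ 0.2 -0.2  1.4] T [ 0.022  0.028 -0.01 ] e6 0.0 w 85.5
```

View pics/wrist10.png

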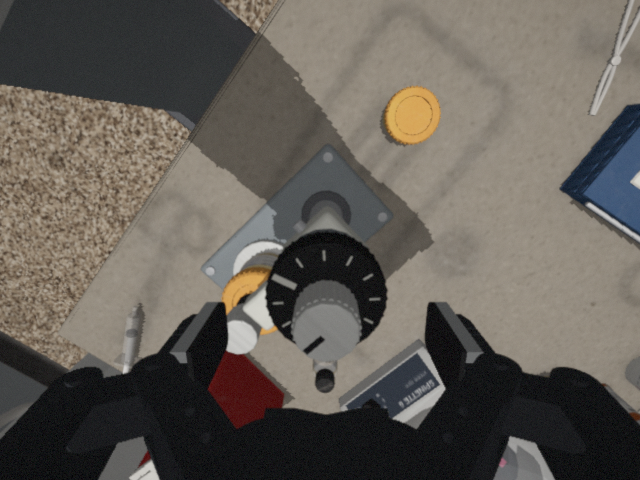

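View pics/s10.png

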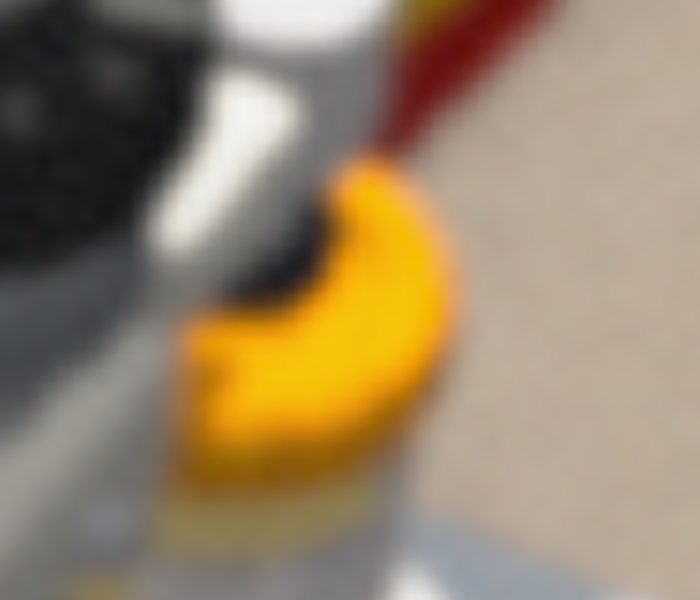

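Ring released, and its pointer stayed with the turn. Its position in the wrist picture is (284,282), and the knob top is at (328,330), with its mark still pointing toward the arm. Next I grip the knob.

Call:
{"op": "arm_command", "data": {"commands": [[[0,0,0,0,0,0,0.7],[0,0,0,0,0,0,0.5],[0,0,0,0,0,0,0.4],[0,0,0,0,0,0,0.3],[0,0,0,0,0,0,0.2],[0,0,0,0,0,0,0.2],[0,0,0,0,0,0,0.2],[0,0,0,0,0,0,0.2]]], "force": 25}}

```text
time: 13.25
tcp_pos: [496.9, 30.4, 203.1]
ee_rot: [1.346, 2.838, 0.001]
wrist_force: [0.0, 0.6, 0.5]
grip_width: 27.1
```

```bash
python3 st.py
python3 - <<'E'
from st import *
for n in ['wrist','top']:
    c=ctrl.camera(n); cv2.imwrite(f'pics/{n}11.png',c['pixels'][:,:,::-1])
E
python3 st.py
```

```text
t 13.25 yaw 129.26 q6 0.785 p [496.9  30.4 203.1] F [0.  0.6 0.5] T [ 0.321 -0.209 -0.031] e6 -0.026 w 27.1
t 13.25 yaw 129.26 q6 0.785 p [496.9  30.4 203.1] F [0.  0.6 0.5] T [ 0.321 -0.209 -0.031] e6 -0.026 w 27.1
t 13.35 yaw 129.26 q6 0.785 p [496.9  30.4 203.1] F [ 1.5  1.6 -0.7] T [ 0.347 -0.216 -0.029] e6 -0.027 w 27.1
```

View pics/wrist11.png

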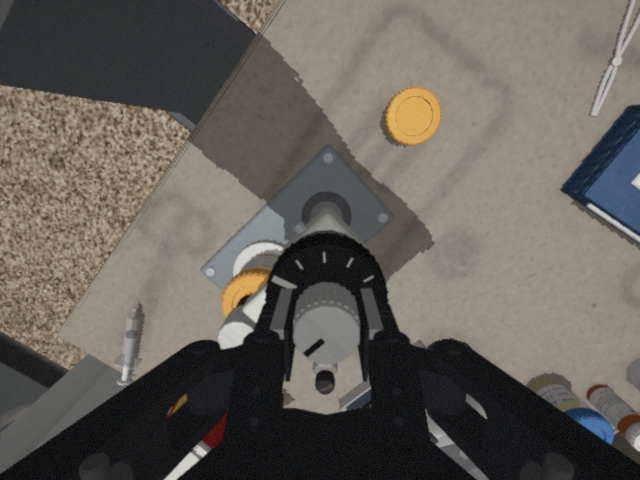

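Call:
{"op": "arm_command", "data": {"commands": [[[0,0,0,0,0,-0.02,0.2],[0,0,0,0,0,-0.06,0.2],[0,0,0,0,0,-0.1,0.2],[0,0,0,0,0,-0.14,0.2],[0,0,0,0,0,-0.19,0.2],[0,0,0,0,0,-0.24,0.2],[0,0,0,0,0,-0.29,0.2],[0,0,0,0,0,-0.333,0.2]]]}}

```text
time: 14.02
tcp_pos: [497.3, 30.6, 203.2]
ee_rot: [2.038, 2.39, 0.002]
wrist_force: [3.7, 2.7, -1.7]
grip_width: 26.8
```

Call:
{"op": "arm_command", "data": {"commands": [[[0,0,0,0,0,-0.05,0.2],[0,0,0,0,0,-0.1,0.2],[0,0,0,0,0,-0.15,0.2],[0,0,0,0,0,-0.2,0.2],[0,0,0,0,0,-0.25,0.2],[0,0,0,0,0,-0.29,0.2],[0,0,0,0,0,-0.32,0.2],[0,0,0,0,0,-0.334,0.2]]]}}

```text
time: 14.68
tcp_pos: [497.9, 30.6, 203.2]
ee_rot: [2.587, 1.782, 0.004]
wrist_force: [5.1, 1.8, -2.2]
grip_width: 27.2
```

```bash
python3 st.py
python3 - <<'E'
from st import *
for n in ['wrist','top']:
    c=ctrl.camera(n); cv2.imwrite(f'pics/{n}12.png',c['pixels'][:,:,::-1])
E
python3 st.py
python3 - <<'E'
import cv2,numpy as np
a=[cv2.resize(cv2.imread(f'pics/wrist{i}.png')[220:380,240:410],None,fx=2.3,fy=2.3,interpolation=2) for i in (11,12)]
cv2.imwrite('pics/cmp.png',np.hstack(a))
E
```

```text
t 14.68 yaw 69.13 q6 1.835 p [497.9  30.6 203.2] F [ 5.1  1.8 -2.2] T [ 0.527 -0.801  0.086] e6 0.05 w 27.2
t 14.68 yaw 69.13 q6 1.835 p [497.9  30.6 203.2] F [ 5.1  1.8 -2.2] T [ 0.527 -0.801  0.086] e6 0.05 w 27.2
t 14.78 yaw 69.2 q6 1.833 p [497.9  30.6 203.2] F [ 4.   3.2 -2.7] T [ 0.568 -0.83  -0.049] e6 0.13 w 27.1
```

View pics/cmp.png

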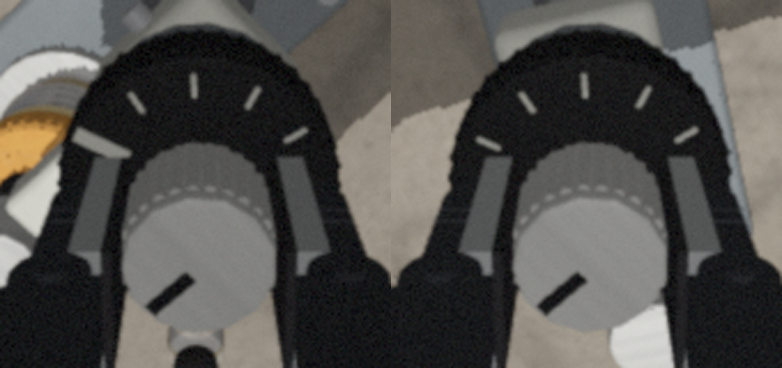

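Knob mark stayed fixed relative to the jaws while they turned 60.1° clockwise, so there was no slip. Ring ticks shifted by exactly two 30° divisions in the gripper frame, so the ring did not move. Releasing and backing off.

Call:
{"op": "arm_command", "data": {"commands": [[[0,0,0,0,0,0,0.5],[0,0,0,0,0,0,1],[0,0,0,0,0,0,1],[0,0,0,0,0,0,1],[0,0,0,0,0,0,1],[0,0,0,0,0,0,1],[0,0,0,0,0,0,1],[0,0,0,0,0,0,1]]]}}

```text
time: 15.45
tcp_pos: [496.6, 30.1, 203.1]
ee_rot: [2.586, 1.784, -0.0]
wrist_force: [-0.1, -0.4, 0.5]
grip_width: 85.8
```

Call:
{"op": "arm_command", "data": {"commands": [[[0,0,0.03,0,0,0,1],[0,0,0.08,0,0,0,1],[0,0,0.14,0,0,0,1],[0,0,0.2,0,0,0,1],[0,0,0.26,0,0,0,1],[0,0,0.31,0,0,0,1],[0,0,0.34,0,0,0,1],[0,0,0.35,0,0,0,1]]]}}

```text
time: 16.12
tcp_pos: [497.4, 30.1, 310.2]
ee_rot: [2.584, 1.783, 0.004]
wrist_force: [0.6, 0.5, -0.2]
grip_width: 85.5
```

```bash
python3 - <<'E'
from st import *
c=ctrl.camera('wrist')
c=ctrl.camera('wrist'); cv2.imwrite('pics/w13.png',cv2.resize(c['pixels'][170:300,220:420,::-1],None,fx=4,fy=4,interpolation=2))
c=ctrl.camera('scene'); cv2.imwrite('pics/s13.png',cv2.resize(c['pixels'][150:330,290:450,::-1],(533,600),interpolation=2))
E
python3 st.py
```

```text
t 16.12 yaw 69.22 q6 1.833 p [497.4  30.1 310.2] F [ 0.6  0.5 -0.2] T [0.037 0.031 0.021] e6 -0.0 w 85.5
t 16.27 yaw 69.22 q6 1.833 p [496.6  30.2 307.8] F [-0.1  0.  -0.4] T [ 0.004  0.049 -0.015] e6 0.0 w 85.4
```

View pics/w13.png

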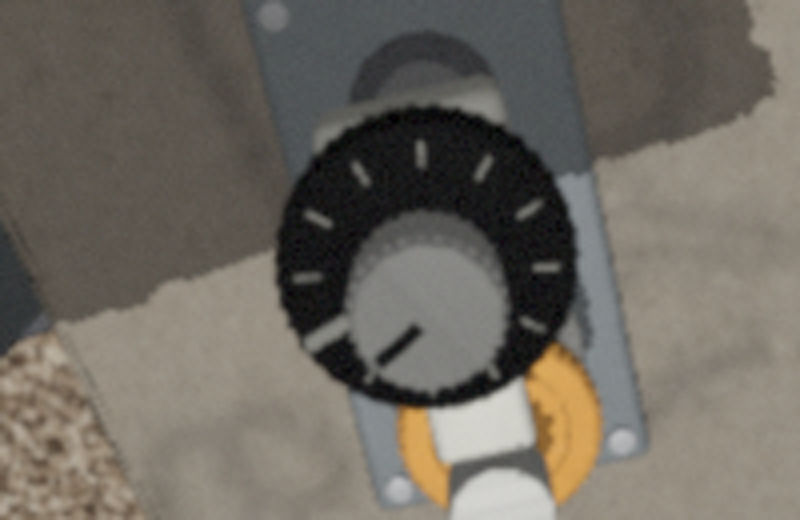

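View pics/s13.png

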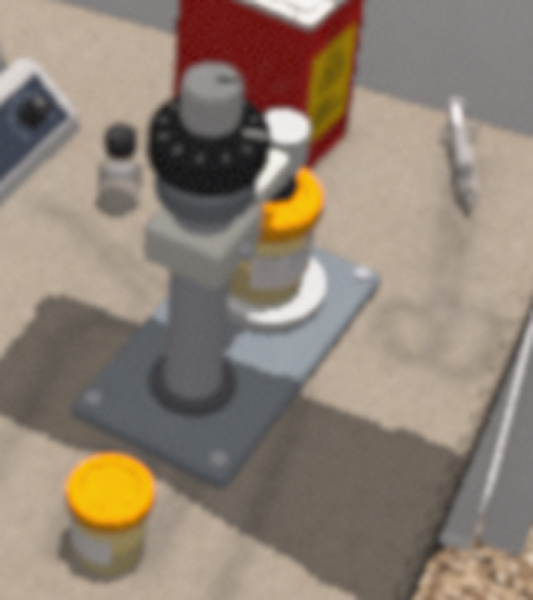

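```bash
python3 - <<'E'
from st import *
c=ctrl.camera('wrist'); C=np.array([496.7,30.3])
P=lambda u,v:(220+(u+.5)/4-.5,170+(v+.5)/4-.5)
def ang(p,q): d=p[:2]-q[:2]; return np.degrees(np.arctan2(d[1],d[0])).round(1)
a,b=ray(c,P(305,345),198),ray(c,P(345,322),198); print("ring ptr",ang(a,b),ang((a+b)/2,C),np.linalg.norm(a[:2]-C))
a,b=ray(c,P(381,363),227),ray(c,P(419,328),227); print("knob ptr",ang(a,b),ang(a,C))
E
sed -n 1,3p /dev/null
python3 - <<'E'
# initial picture w2: camera pose at rest differs from now by yaw only (+113.8deg), same z 306 approx
import sys; sys.path.insert(0,'.')
from st import *
c=dict(ctrl.camera('wrist')); C=np.array([496.7,30.3])
P=lambda u,v:(220+(u+.5)/5-.5,170+(v+.5)/5-.5)
def ang(p,q): d=p[:2]-q[:2]; return np.degrees(np.arctan2(d[1],d[0])).round(1)
off=183.45-69.2
a,b=ray(c,P(343,258),198),ray(c,P(417,292),198); print("ring ptr0",ang(a,b)+off,ang((a+b)/2,C)+off)
a,b=ray(c,P(426,386),227),ray(c,P(493,398),227); print("knob0",ang(a,b)+off,ang(a,C)+off)
E
```

```text
t 16.27 yaw 69.22 q6 1.833 p [496.6  30.2 307.8] F [-0.1  0.  -0.4] T [ 0.004  0.049 -0.015] e6 0.0 w 85.4
ring ptr -169.8 -173.0 26.828382021133194
knob ptr -156.6 -164.5
t 16.32 yaw 69.22 q6 1.833 p [496.4  30.2 307.3] F [-0.7  0.1 -1.3] T [0.001 0.029 0.004] e6 -0.0 w 85.1
ring ptr0 247.84999999999997 244.75
knob0 262.75 256.55
```

Run:
```python
import cv2,numpy as np
a=cv2.imread('pics/wrist10.png')[225:360,255:400]; cv2.imwrite('pics/c10.png',cv2.resize(a,None,fx=4,fy=4,interpolation=2))
a=cv2.imread('pics/wrist3.png')[260:420,240:420]; cv2.imwrite('pics/c3.png',cv2.resize(a,None,fx=3.5,fy=3.5,interpolation=2))
```

```text
(no output)
```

View pics/c10.png

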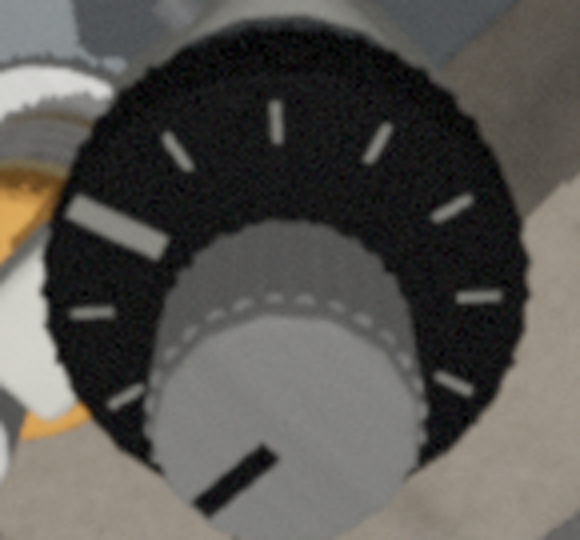

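View pics/c3.png

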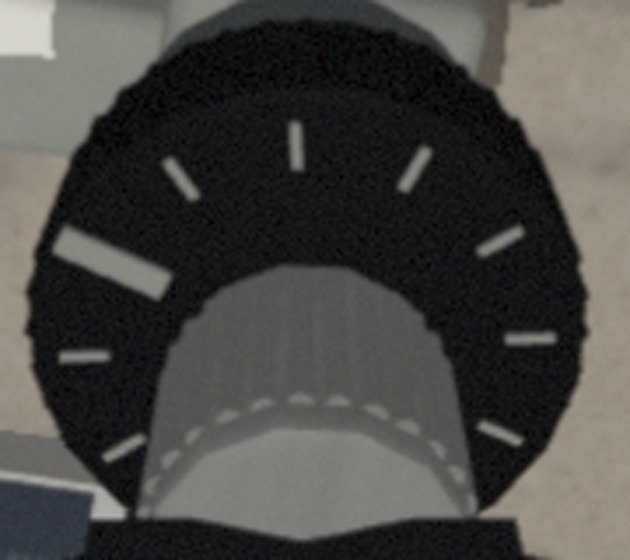

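```bash
python3 -c "
from station import ctrl
print(ctrl.sign_off())"
```

```text
the job is handed in; nothing more can be done
None
```

I set the press in the order asked and handed the job in at about 16 s of the 59 s allowed. The lid loads below are worked out from wrist torque and the given stiffness, not measured directly.

- **Outer ring:** I turned it 53.8° clockwise in small steps. Wrist joint effort was flat at 0.145 N m until contact, then rose 0.042 N m over the last 2.9°, where about 0.040 is expected with the foot on the lid. I put the contact load at about 4–8 N. I then let go.
- **Small knob:** I turned it 60.1° clockwise by the wrist angle, with no slip against the jaws, and let go. That adds about 8.4 N, so the final lid load should be about 12–16 N, under the 25 N limit.
- **Last checks:** The ring's ticks sit within about 1° of where they were before the knob was turned. The cup is upright under the foot, the gripper is open about 80 mm above the knob, and the wrist force reads about zero.
- **What disagreed:**
  - Reading the ring's pointer mark directly gave 57.6° of ring travel. The wrist angle and the tick pattern both give about 54°, so I put this down to error reading the mark in the picture.
  - The wrist sensor's own torque was noisy (0.17–0.28 N m before contact), so the contact call rests mainly on the joint effort.

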